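# Find the latched key on the switch box and release it

## Task

One of the four keys on the switch box is still latched down: tap the four keys lightly with the fingertips, one after another from left to right, to feel which one it is. Then, having lifted off, press that key right in and let it go, so that it springs up level with the other three. Grip and lift nothing, push none of the other three keys in far enough to switch, and leave the things around the box where they lie.

Things in the scene. Friction and masses are not known exactly. Their poses are not given: they have to be found in the camera images.
- switch_box: grey painted switch box fixed to the table, 110 (x) x 280 (y) x 45 mm high, a row of four black-rimmed keys on top, round outlets in its back. Origin: centre of its underside; x away from the robot, y to the left along the row, z up; turned up to 0.3 rad. Key centres: x = +8 mm, y = +90 (leftmost), +30, -30, -90 mm (rightmost).
- key_a: one of four identical grey keys, cap 50 (x) x 36 (y) mm. Origin: centre of its flat top, z up. Places and which one is latched vary. Every key: moves straight down, 11.8 mm below free height at most. A free key's top is 67 mm above the box's underside, 22 mm above the box's top; the latched key's top is 5.8 mm lower (61.2 mm).
- key_b: one of four identical grey keys, cap 50 (x) x 36 (y) mm. Origin: centre of its flat top, z up. Places and which one is latched vary. Every key's spring: 2.2 N to start a free key moving, then 0.55 N per mm (8.7 N at the 11.8 mm stop), lightly damped; let go, a free key returns.
- key_c: one of four identical grey keys, cap 50 (x) x 36 (y) mm. Origin: centre of its flat top, z up. Places and which one is latched vary. The latched key feels solid up to about 5 N. Pressed in 9.5 mm or more below free height (3.7 mm below where it stands; 7.5 N), kept in for some 0.2 s and let go, it springs all the way up.
- key_d: one of four identical grey keys, cap 50 (x) x 36 (y) mm. Origin: centre of its flat top, z up. Places and which one is latched vary. A free key switches its outlet when pushed in more than 8 mm (6.6 N), which must not happen; a light tap is 2 to 4 N.
- hdd: 2.5 inch disk drive, grey metal, 70 x 100 x 11 mm, loose, lying left of the box; a bystander. Origin: centre of its underside
- tape_roll: roll of amber tape lying flat, diameter 77 mm, 20 mm high, loose, right of the box; a bystander. Origin: centre of its underside
- marker: black felt marker with a pale band, 16 x 124 x 15 mm, loose, on the robot's side of the box; a bystander. Origin: centre of its underside, long axis y
- spudger: slim black nylon pry bar with blue ends, 9 x 118 x 7 mm, loose, on the robot's side of the box; a bystander. Origin: centre of its underside, long axis y

How it is judged:
By the outcome, as a careful person would: the job done as asked, in the order asked, and still so for the second after the job is handed in, with the robot touching nothing.
It also fails if it takes over 48 s, if anything falls off the work surface, if the arm or the gripper's body presses on something with over 40 N, if the wrist force passes 120 N, or if a joint passes its speed limit or range.

## Robot

A 6-joint arm with a two-finger parallel gripper is mounted at the origin on a cart in front of the work surface, level with it; the furniture and walls round the work are solid. World frame = base frame: x ahead of the robot, y to its left, z up, the work surface at z = 0. Lengths are in m, angles in rad, forces in N, time in s.
With the tool pointing down it reaches from about 0.3 to 0.775 m from the base axis. Payload 14.6 kg.
Tool frame: the origin (TCP) lies between the finger pads; the fingertips stand 19 mm ahead of it and the grasp point (between the pads) is the TCP (ctrl.finger_overhang is the distance from the TCP to the fingertips, in m); z points along the fingers, y is the direction in which the jaws open and shut (so a half turn about z gives the same grasp; the last joint's range is limited). The gripper opens to 94 mm and grips with 3 to 60 N. Pads are 16 mm wide; open, the fingers measure 119 mm over their backs; the gripper's body (75 mm by 177 mm) begins 78 mm behind the grasp point.
Start: joints at [-1.258, 0.3, 1.521, -0, 1.321, -0.067], TCP at [0.204, -0.511, 0.193] pointing down, gripper open.
Joint ranges: [-3.03, 3.03], [-0.79, 2.21], [0.23, 2.52], [-1.04, 4.18], [0, 3.07], [-2.55, 2.55]. Speed limits (rad/s): [2.22, 2.22, 2.57, 3.14, 3.14, 3.14].

## Interface

Orientations are given as [roll, pitch, yaw] about the fixed x, y, z axes, in that order (R = Rz(yaw) Ry(pitch) Rx(roll)).
In Python, from station import ctrl gives the robot as it stands.
- The arm moves only by the tool send_rows, never from a script. Its argument "series" is a list of rows, each a list of 7 numbers: the turn, a rotation vector about the tool's x, y, z in degrees, then the shift along the tool's x, y, z in m, then the gripper's target within -1 to 1 (fully open at 1, half-way at 0, shut at -1). A call has 1 to 8 rows; each row is the pose to reach, as a shift and turn from the pose commanded when the call began, along the tool's axes at that moment; what a row does not reach only later rows make up. A row lasts 1/10 s, in which the tool goes at most 50 mm and 8.59 degrees, less where a joint would pass 70% of its speed; a pose out of reach is approached as far as the arm can. A call with a gripper value outside its range is refused whole. The fingers move at their own pace and stop on an object; "force" is the grip in N (left out, the last holds). Time passes only in rows, so rows that repeat a pose let the fingers close. It gives the time, the measured TCP pose, the force and the opening at its end, in the units of the state.
- ctrl.get_obs(): the state, without advancing time (a new reading comes with each control period).
- ctrl.camera(name): name is "scene" or "top" or "wrist"; returns a dict with "pixels" (480x640x3 uint8, red, green, blue), "z_map" (480x640 float32, m along the optical axis (not along the pixel's ray), 0 where there is no reading), "fov_y" (degrees; the focal length in pixels is half the picture's height over the tangent of half this angle, whatever the lens; pixels are square), "cx", "cy" (the principal point, pixels), "R" (3x3) and "t" (3): a world point X has camera coordinates R X + t. Camera axes: x right, y down, z forward; pixel columns grow to the right and rows downward; lengths in m; the calibration is good to about 2 mm. A picture is of the moment at which its call begins.
- ctrl.hand_in(): hands the job in, once; it reports no verdict.
The state is a dict: "time_s": time; "qpos": joint angles; "joint_vel": joint speeds; "tau": joint torques, N m; "ee_pos": TCP position; "eef_rot": TCP orientation; "force": force on the tool from outside, world axes, zero at the start; "moment": the same for the moment, N m; "grip_width": finger opening in m.
Only numpy, scipy, OpenCV 4.12 (cv2) and the standard library are available. Lean on these libraries where they do the work, as an engineer would, in place of code of your own. Each camera call takes 0.05 s, during which the arm holds its last target.

## Working session

There is one attempt and no reset: what is moved stays moved. The work goes in short steps, Python scripts to look and compute and a tool call to move; the robot and the scene stay as the last step left them, time stands still between calls to the robot, and variables do not carry over. Pictures are saved under pics/ and viewed, and the job is handed in when it is done.

Besides the shell and the picture viewer there is one more tool, called as a command line: name --pt "numbers of a row" for each row, then --argument value for the rest. send_rows: Moves the arm, as the interface text tells. Its arguments: {"type":"object","properties":{"series":{"type":"array"},"force":{"type":"number"}},"required":["series"]}

```bash
mkdir -p pics; ls; python3 - <<'E'
from station import ctrl
import cv2,numpy as np
o=ctrl.get_obs()
print({k:np.round(v,4) for k,v in o.items()},ctrl.finger_overhang)
for n in ['scene','top']:
    c=ctrl.camera(n); cv2.imwrite(f'pics/{n}0.png',c['pixels'][:,:,::-1]); np.savez(f'{n}0.npz',**c)
    print(n,c['fov_y'],c['cx'],c['cy'],c['R'],c['t'])
E
```

```text
pics
{'time_s': np.float64(0.0), 'qpos': array([-1.2576,  0.3005,  1.5216, -0.    ,  1.3207, -0.0666]), 'joint_vel': array([-0.0005, -0.001 ,  0.0003,  0.0005, -0.    , -0.0009]), 'tau': array([ 4.00000e-04, -5.31809e+01, -3.52735e+01,  7.09000e-02,
        2.44000e-02, -1.00000e-04]), 'ee_pos': array([ 0.2038, -0.5105,  0.192 ]), 'eef_rot': array([-3.1404e+00, -1.0000e-04,  3.7980e-01]), 'force': array([ 0.0175, -0.7956, -0.4596]), 'moment': array([0.0011, 0.0266, 0.0183]), 'grip_width': np.float64(0.0942)} 0.019
scene 57.920400430012506 320.35437943128073 241.5410273111159 [[-0.65265967 -0.75741918 -0.01874919]
 [-0.4325162   0.3927841  -0.81157279]
 [ 0.62206518 -0.5215715  -0.5839504 ]] [0.3636627  0.25737096 0.61092736]
top 43.89979963054477 313.59058771206605 238.11263129898984 [[ 0.01043233 -0.99979521  0.01734088]
 [-0.99626103 -0.01187967 -0.08557355]
 [ 0.08576203 -0.01638331 -0.99618094]] [0.04141403 0.48473912 1.03819523]
```

View pics/top0.png

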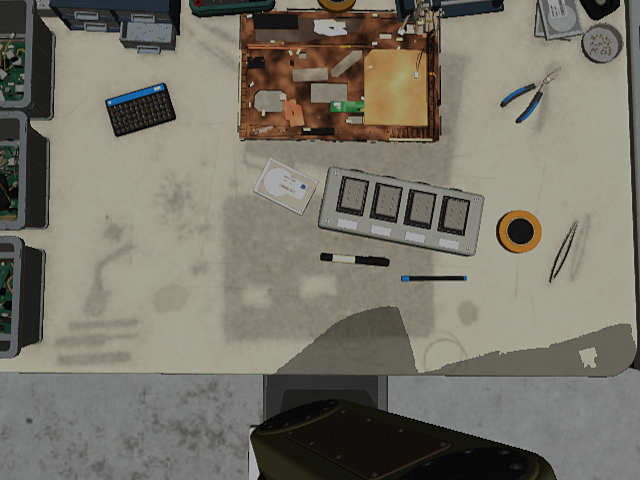

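View pics/scene0.png

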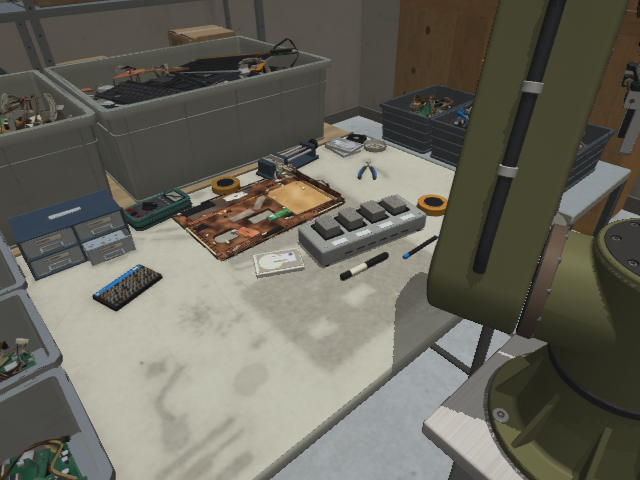

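The top view shows the box spanning about (320,167) to (484,255), with keys near (352,194), (387,202), (421,209) and (454,214). The hdd is at (286,186), marker (355,259), spudger (434,278) and tape (519,231). Next I'll measure the box pose.

```bash
cat > h.py <<'E'
import numpy as np,cv2
def cloud(c):
    f=240/np.tan(np.radians(float(c['fov_y']))/2)
    v,u=np.mgrid[0:480,0:640]; z=c['z_map']
    P=np.stack([(u-c['cx'])/f*z,(v-c['cy'])/f*z,z],-1)
    return (P-c['t'])@c['R']   # R^T(P-t)
def onplane(c,uv,h):
    f=240/np.tan(np.radians(float(c['fov_y']))/2)
    uv=np.atleast_2d(uv).astype(float)
    d=np.c_[(uv[:,0]-c['cx'])/f,(uv[:,1]-c['cy'])/f,np.ones(len(uv))]@c['R']
    o=-c['R'].T@c['t']; return o+d*((h-o[2])/d[:,2])[:,None]
E
python3 - <<'E'
from h import *
c=dict(np.load('top0.npz'))
W=cloud(c)
roi=np.zeros((480,640),bool); roi[160:262,312:492]=1
tab=W[270:300,330:390].reshape(-1,3); print('table z',np.median(tab[:,2]))
m=roi&(W[...,2]>.033)&(W[...,2]<.09)
cs,_=cv2.findContours(m.astype(np.uint8),cv2.RETR_EXTERNAL,cv2.CHAIN_APPROX_NONE)
k=max(cs,key=cv2.contourArea)[:,0]
# top-surface outline at z=.045
P=onplane(c,k,.045)
r=cv2.minAreaRect(P[:,:2].astype(np.float32)); print('box',r)
m2=roi&(W[...,2]>.053)&(W[...,2]<.09)
n,l,s,ce=cv2.connectedComponentsWithStats(m2.astype(np.uint8))
for i in range(1,n):
    if s[i,4]>60: 
        p=W[l==i]; rr=cv2.minAreaRect(p[:,:2].astype(np.float32)); print(s[i],ce[i],p.mean(0).round(4),np.median(p[:,2]).round(4),rr)
img=c['pixels'][150:270,300:500,::-1]; cv2.imwrite('pics/crop.png',cv2.resize(img,None,fx=4,fy=4))
E
```

```text
table z -0.00019501560963567272
box ((0.5325281620025635, -0.10536797344684601), (0.27839207649230957, 0.11294271051883698), 79.60179901123047)
[340 179  26  33 626] [352.63578275 194.99361022] [ 0.5552 -0.0185  0.0662] 0.0664 ((0.5561312437057495, -0.018897492438554764), (0.035850584506988525, 0.050464507192373276), 79.37439727783203)
[374 186  26  32 636] [386.73899371 201.58490566] [ 0.5446 -0.0771  0.0663] 0.0668 ((0.5452772378921509, -0.07784224301576614), (0.036310672760009766, 0.049969419836997986), 79.39191436767578)
[408 193  26  32 647] [420.85935085 208.33230294] [ 0.5337 -0.1357  0.0662] 0.0667 ((0.5346187353134155, -0.13683833181858063), (0.03673853352665901, 0.05076361447572708), 80.47909545898438)
[442 200  26  31 620] [454.59032258 214.97096774] [ 0.5236 -0.1949  0.0612] 0.0613 ((0.5241613984107971, -0.19576981663703918), (0.0363735556602478, 0.05063306540250778), 79.48011016845703)
```

View pics/crop.png

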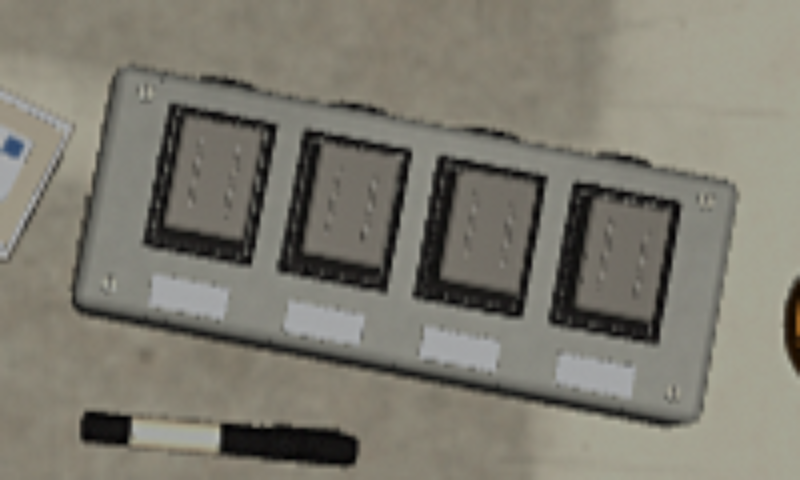

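The image gives the box yaw as about -0.18 rad, and key d (rightmost) measures about 5 mm low. That still has to be felt by tapping. First I'll work out the approach.

```bash
cat >> h.py <<'E'
from scipy.spatial.transform import Rotation as Ro
def delta(tgt,yaw,cur=None,rpy=None):
    from station import ctrl
    o=ctrl.get_obs(); cur=o['ee_pos'] if cur is None else cur; rpy=o['eef_rot'] if rpy is None else rpy
    R=Ro.from_euler('xyz',rpy); T=Ro.from_euler('xyz',[np.pi,0,yaw])
    return np.degrees((R.inv()*T).as_rotvec()).round(2), R.inv().apply(np.array(tgt)-cur).round(4)
E
python3 - <<'E'
from h import *
print(delta([.556,-.019,.14],-.18))
E
```

```text
(array([-6.000e-02,  1.000e-02,  3.207e+01]), array([ 0.5093, -0.3259,  0.0524]))
```

send_rows --pt "0 0 4 0.04 -0.025 0 -1" --pt "0 0 8 0.08 -0.05 0 -1" --pt "0 0 12 0.12 -0.075 0 -1" --pt "0 0 16 0.16 -0.1 0 -1" --pt "0 0 20 0.2 -0.125 0 -1" --pt "0 0 24 0.24 -0.155 0 -1" --pt "0 0 28 0.28 -0.18 0 -1" --pt "0 0 32 0.32 -0.205 0 -1" --force 20

```text
time_s: 0.9
ee_pos: [0.4258, -0.1999, 0.1926]
eef_rot: [3.142, -0.0, -0.182]
force: [0.9, -0.8, 1.0]
grip_width: 0.0333
```

send_rows --pt "0 0 0 0 0 0 -1" --pt "0 0 0 0 0 0 -1" --pt "0 0 0 0 0 0 -1" --pt "0 0 0 0 0 0 -1"

```text
time_s: 1.3
ee_pos: [0.4245, -0.2027, 0.1925]
eef_rot: [3.142, 0.0, -0.18]
force: [0.6, 0.2, 0.1]
grip_width: 0.002
```

```bash
python3 - <<'E'
from h import *
print(delta([.556,-.019,.115],-.18))
E
```

```text
(array([0.  , 0.01, 0.  ]), array([ 0.0965, -0.2043,  0.0775]))
```

send_rows --pt "0 0 0 0.02 -0.04 0 -1" --pt "0 0 0 0.04 -0.08 0.01 -1" --pt "0 0 0 0.06 -0.12 0.03 -1" --pt "0 0 0 0.08 -0.16 0.045 -1" --pt "0 0 0 0.0965 -0.204 0.06 -1" --pt "0 0 0 0.0965 -0.204 0.0775 -1" --pt "0 0 0 0.0965 -0.204 0.0775 -1" --pt "0 0 0 0.0965 -0.204 0.0775 -1"

```text
time_s: 2.1
ee_pos: [0.5561, -0.0193, 0.1154]
eef_rot: [3.141, 0.0, -0.18]
force: [0.7, -0.8, 0.8]
grip_width: 0.0005
```

```bash
python3 - <<'E'
from h import *
from station import ctrl
print(delta([.556,-.019,.09],-.18), ctrl.get_obs()['ee_pos'])
c=ctrl.camera('wrist'); cv2.imwrite('pics/w1.png',c['pixels'][:,:,::-1])
c=ctrl.camera('top'); cv2.imwrite('pics/t1.png',c['pixels'][:,:,::-1])
E
```

```text
(array([ 0.01,  0.02, -0.  ]), array([-0.0002, -0.0003,  0.0254])) [ 0.55611157 -0.01934791  0.11539389]
```

View pics/w1.png

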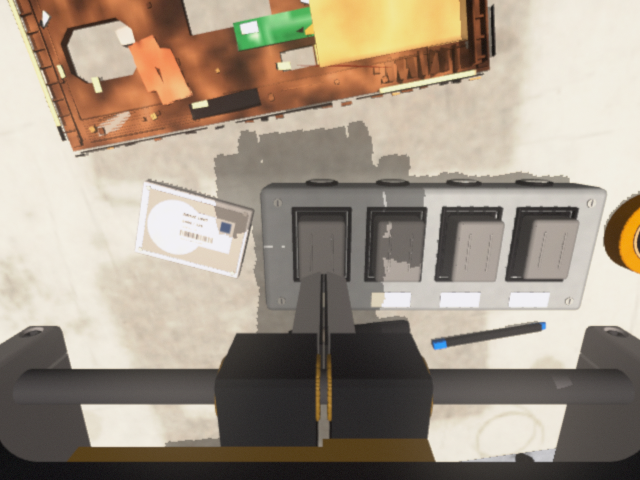

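The wrist view shows the shut fingertips centred over key a, around pixel (323,270), and square to the row. I'll descend to just above the key, then go down in small steps.

send_rows --pt "0 0 0 0 0 0.012 -1" --pt "0 0 0 0 0 0.022 -1" --pt "0 0 0 0 0 0.026 -1" --pt "0 0 0 0 0 0.026 -1" --pt "0 0 0 0 0 0.026 -1"

```text
time_s: 2.7
ee_pos: [0.5564, -0.0182, 0.0891]
eef_rot: [-3.142, -0.0, -0.179]
force: [0.1, 0.7, -0.6]
grip_width: 0.0008
```

send_rows --pt "0 0 0 0 0 0.001 -1" --pt "0 0 0 0 0 0.002 -1" --pt "0 0 0 0 0 0.003 -1" --pt "0 0 0 0 0 0.0035 -1" --pt "0 0 0 0 0 0.0035 -1"

```text
time_s: 3.2
ee_pos: [0.5563, -0.0181, 0.0855]
eef_rot: [-3.142, 0.0, -0.179]
force: [0.2, -0.4, 0.3]
grip_width: 0.0002
```

send_rows --pt "0 0 0 0 0 0.0005 -1" --pt "0 0 0 0 0 0.001 -1" --pt "0 0 0 0 0 0.001 -1" --pt "0 0 0 0 0 0.001 -1"

```text
time_s: 3.6
ee_pos: [0.5563, -0.0182, 0.0846]
eef_rot: [3.142, -0.0, -0.179]
force: [-1.3, 0.8, -0.8]
grip_width: 0.0006
```

send_rows --pt "0 0 0 0 0 0.0005 -1" --pt "0 0 0 0 0 0.001 -1" --pt "0 0 0 0 0 0.001 -1" --pt "0 0 0 0 0 0.001 -1"

```text
time_s: 4.0
ee_pos: [0.5563, -0.0182, 0.0835]
eef_rot: [-3.142, 0.0, -0.179]
force: [0.5, 0.7, 0.2]
grip_width: 0.001
```

send_rows --pt "0 0 0 0 0 0.0005 -1" --pt "0 0 0 0 0 0.001 -1" --pt "0 0 0 0 0 0.001 -1" --pt "0 0 0 0 0 0.001 -1"

```text
time_s: 4.4
ee_pos: [0.5563, -0.0182, 0.0826]
eef_rot: [-3.142, -0.0, -0.179]
force: [0.4, 0.6, -0.3]
grip_width: 0.0009
```

```bash
python3 - <<'E'
from h import *
from station import ctrl
for i in range(3):
    o=ctrl.get_obs(); print(o['force'],o['ee_pos'],o['tau'].round(2))
    c=ctrl.camera('scene')
cv2.imwrite('pics/s2.png',cv2.resize(c['pixels'][170:290,280:440,::-1],None,fx=5,fy=5))
E
```

```text
[ 0.35551808  0.55760421 -0.29720459] [ 0.55630875 -0.01818615  0.08255907] [-0.000e+00 -5.678e+01 -3.167e+01  1.000e-02 -8.000e-02 -0.000e+00]
[1.11201443 0.1855927  0.11166848] [ 0.55633219 -0.01816488  0.08255466] [-0.000e+00 -5.679e+01 -3.168e+01  1.000e-02 -8.000e-02 -0.000e+00]
[ 0.35312461  0.39561842 -0.00998337] [ 0.5563222  -0.01818001  0.08254886] [ 0.000e+00 -5.680e+01 -3.169e+01  1.000e-02 -8.000e-02  0.000e+00]
```

View pics/s2.png

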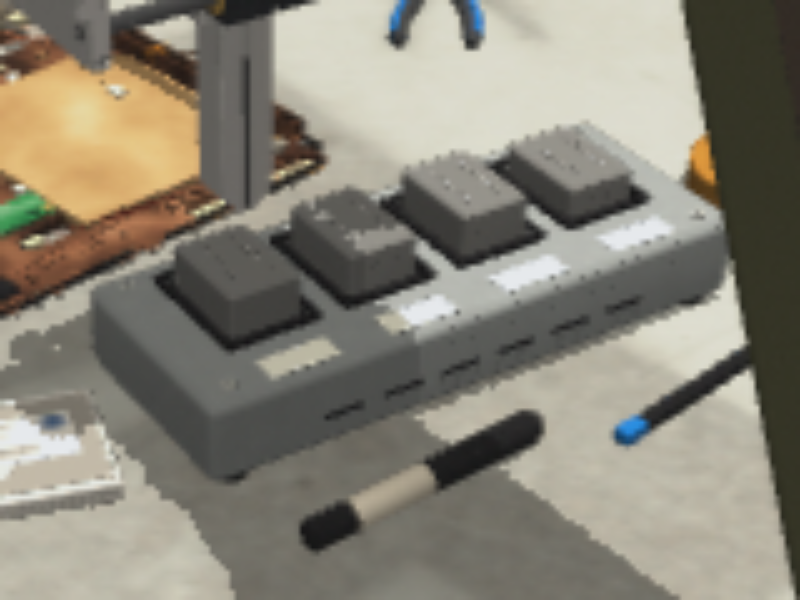

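The scene view disagrees with the plan. The fingertips, at crop (240,205), appear beyond key a rather than over it. I'll measure them against the box in each camera.

```bash
python3 - <<'E'
from h import *
from station import ctrl
for n in ['scene','top','wrist']:
    c=ctrl.camera(n); W=cloud(c); np.savez(n+'2.npz',**c)
    print(n,'cam pos',(-c['R'].T@c['t']).round(3),c['fov_y'])
    near=(np.abs(W[...,0]-.55)<.15)&(np.abs(W[...,1]+.1)<.25)&(c['z_map']>0)
    f=near&(W[...,2]>.069)&(W[...,2]<.11)
    p=W[f]
    if len(p): print(' finger',len(p),np.percentile(p,[2,50,98],axis=0).round(4).tolist())
    m2=near&(W[...,2]>.053)&(W[...,2]<.069)
    k,l,s,ce=cv2.connectedComponentsWithStats(m2.astype(np.uint8))
    for i in range(1,k):
        if s[i,4]>100: p=W[l==i]; print(s[i],p.mean(0).round(4),np.percentile(p[:,2],90).round(4))
c=dict(np.load('top2.npz')); cv2.imwrite('pics/t2.png',cv2.resize(c['pixels'][120:270,300:500,::-1],None,fx=4,fy=4))
E
```

```text
scene cam pos [-0.031  0.493  0.572] 57.920400430012506
 finger 62 [[0.5431, -0.0288, 0.0956], [0.5462, -0.0152, 0.1053], [0.5642, -0.0043, 0.1096]]
[382 195  24  15 221] [ 0.5198 -0.191   0.0591] 0.0612
[360 200  26  19 289] [ 0.5286 -0.1306  0.0631] 0.0667
[338 207  25  19 304] [ 0.5391 -0.0721  0.0633] 0.0667
[315 215  25  20 316] [ 0.5497 -0.0134  0.0634] 0.0668
top cam pos [0.393 0.064 1.075] 43.89979963054477
 finger 28 [[0.5125, -0.1543, 0.069], [0.5417, -0.1473, 0.0697], [0.5658, -0.0787, 0.0712]]
[425 194   9  31 152] [ 0.5336 -0.1494  0.0659] 0.0684
[442 200  26  31 618] [ 0.5237 -0.1949  0.0612] 0.0638
wrist cam pos [ 0.636 -0.034  0.275] 71.73721333267207
 finger 361 [[0.5482, -0.0667, 0.0691], [0.5646, -0.0217, 0.1045], [0.5673, -0.0107, 0.1096]]
[ 296  228   55   70 2598] [ 0.5669 -0.0213  0.0661] 0.0677
[ 381  228   61   74 4064] [ 0.5482 -0.0775  0.066 ] 0.0677
[ 463  228   70   74 4376] [ 0.5376 -0.135   0.0655] 0.0677
[ 545  228   73   70 4049] [ 0.5264 -0.1937  0.0606] 0.0622
```

View pics/t2.png

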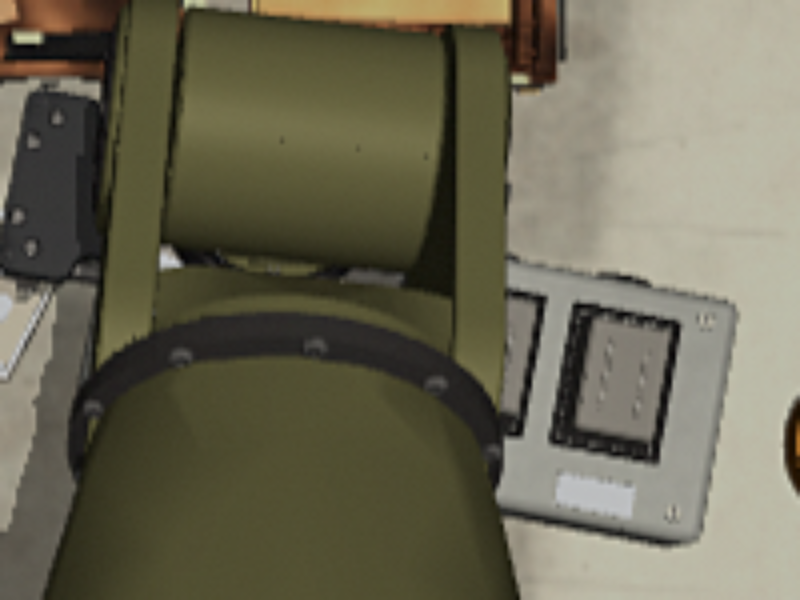

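```bash
python3 - <<'E'
from h import *
c=dict(np.load('scene2.npz')); W=cloud(c)
for v in range(196,222,2): print(v,W[v,324:336:2].round(3).tolist())
from station import ctrl; o=ctrl.get_obs(); print(o['qpos'],o['ee_pos'],o['time_s'])
E
```

```text
196 [[0.549, -0.006, 0.135], [0.548, -0.011, 0.134], [0.547, -0.015, 0.133], [0.547, -0.02, 0.131], [0.546, -0.025, 0.129], [0.545, -0.03, 0.128]]
198 [[0.547, -0.005, 0.132], [0.547, -0.009, 0.13], [0.548, -0.016, 0.127], [0.546, -0.02, 0.126], [0.545, -0.024, 0.125], [0.544, -0.029, 0.123]]
200 [[0.547, -0.004, 0.127], [0.547, -0.009, 0.125], [0.548, -0.016, 0.123], [0.545, -0.019, 0.123], [0.545, -0.024, 0.121], [0.545, -0.029, 0.118]]
202 [[0.549, -0.006, 0.121], [0.547, -0.01, 0.12], [0.547, -0.015, 0.118], [0.543, -0.017, 0.119], [0.545, -0.024, 0.115], [0.545, -0.03, 0.113]]
204 [[0.548, -0.005, 0.117], [0.548, -0.01, 0.115], [0.546, -0.014, 0.114], [0.546, -0.019, 0.113], [0.545, -0.024, 0.111], [0.545, -0.03, 0.108]]
206 [[0.546, -0.003, 0.114], [0.547, -0.009, 0.111], [0.546, -0.014, 0.11], [0.547, -0.02, 0.107], [0.545, -0.024, 0.106], [0.544, -0.029, 0.104]]
208 [[0.547, -0.004, 0.109], [0.548, -0.01, 0.105], [0.548, -0.015, 0.103], [0.544, -0.018, 0.104], [0.544, -0.023, 0.102], [0.665, -0.138, 0.001]]
210 [[0.665, -0.105, 0.008], [0.549, -0.011, 0.1], [0.545, -0.013, 0.
[... 259 characters left out ...]
, -0.106, -0.001], [0.655, -0.11, -0.001], [0.653, -0.114, -0.002], [0.65, -0.118, -0.002], [0.644, -0.119, 0.0]]
216 [[0.575, -0.028, 0.066], [0.572, -0.031, 0.066], [0.571, -0.036, 0.064], [0.646, -0.108, -0.001], [0.588, -0.062, 0.045], [0.586, -0.066, 0.044]]
218 [[0.571, -0.024, 0.064], [0.567, -0.026, 0.065], [0.562, -0.027, 0.067], [0.559, -0.031, 0.067], [0.555, -0.033, 0.068], [0.577, -0.059, 0.046]]
220 [[0.563, -0.017, 0.065], [0.56, -0.02, 0.066], [0.557, -0.023, 0.066], [0.554, -0.026, 0.067], [0.551, -0.029, 0.066], [0.548, -0.032, 0.066]]
[-9.84980863e-02  4.28189434e-01  1.61755368e+00 -8.76219231e-06
  1.09582467e+00  1.65105857e+00] [ 0.55631831 -0.01819814  0.08255697] 4.7
```

The fingertip measures z≈0.095 in the scene camera, while the state implies 0.0635. That matches the absence of contact force. I'll lift 10 mm to see whether the image follows.

send_rows --pt "0 0 0 0 0 -0.01 -1" --pt "0 0 0 0 0 -0.01 -1" --pt "0 0 0 0 0 -0.01 -1"

```text
time_s: 5.0
ee_pos: [0.5565, -0.0182, 0.093]
eef_rot: [-3.142, -0.001, -0.179]
force: [0.0, -0.7, 0.1]
grip_width: 0.0007
```

```bash
python3 - <<'E'
from h import *
from station import ctrl
c=ctrl.camera('scene'); W=cloud(c); np.savez('scene3.npz',**c); o=ctrl.get_obs(); print(o['ee_pos'],o['force'])
near=(abs(W[...,0]-.55)<.03)&(abs(W[...,1]+.017)<.03)&(W[...,2]>.07)
print('lowest',np.sort(W[near][:,2])[:8].round(4))
c=ctrl.camera('wrist'); np.savez('wrist3.npz',**c);print('wrist cam',(-c['R'].T@c['t']).round(4)); W=cloud(c)
cv2.imwrite('pics/w3.png',c['pixels'][:,:,::-1])
c=dict(np.load('wrist2.npz'));print('before',(-c['R'].T@c['t']).round(4))
E
```

```text
[ 0.55637796 -0.01819187  0.09273182] [-1.21028683  0.44887452 -0.04302469]
lowest [0.1045 0.1056 0.1065 0.1068 0.1069 0.1069 0.1081 0.1093]
wrist cam [ 0.6365 -0.0344  0.2848]
before [ 0.6365 -0.0344  0.2746]
```

View pics/w3.png

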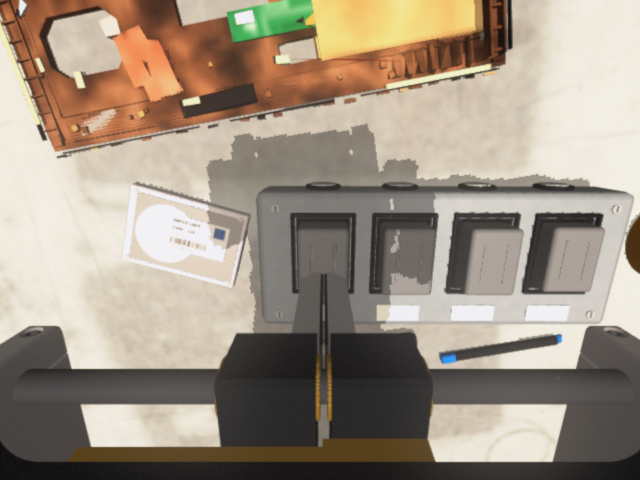

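The image follows the motion. The real fingertips sit about 12 mm above the reported TCP z, so my 19 mm assumption doesn't hold with the jaws shut. Contact should come near ee z≈0.055, so I'll go down by force from z≈0.061.

send_rows --pt "0 0 0 0 0 0.01 -1" --pt "0 0 0 0 0 0.02 -1" --pt "0 0 0 0 0 0.028 -1" --pt "0 0 0 0 0 0.03 -1" --pt "0 0 0 0 0 0.03 -1"

```text
time_s: 5.6
ee_pos: [0.5561, -0.0182, 0.062]
eef_rot: [3.142, 0.001, -0.179]
force: [0.1, 0.2, -1.2]
grip_width: 0.0007
```

```bash
python3 - <<'E'
from h import *
from station import ctrl
c=ctrl.camera('scene'); W=cloud(c); o=ctrl.get_obs(); print(o['ee_pos'],o['force'])
cv2.imwrite('pics/s4.png',cv2.resize(c['pixels'][170:290,280:440,::-1],None,fx=5,fy=5))
E
```

```text
[ 0.55633378 -0.01817426  0.06244253] [-1.38332304 -0.49534203  0.61318143]
```

View pics/s4.png

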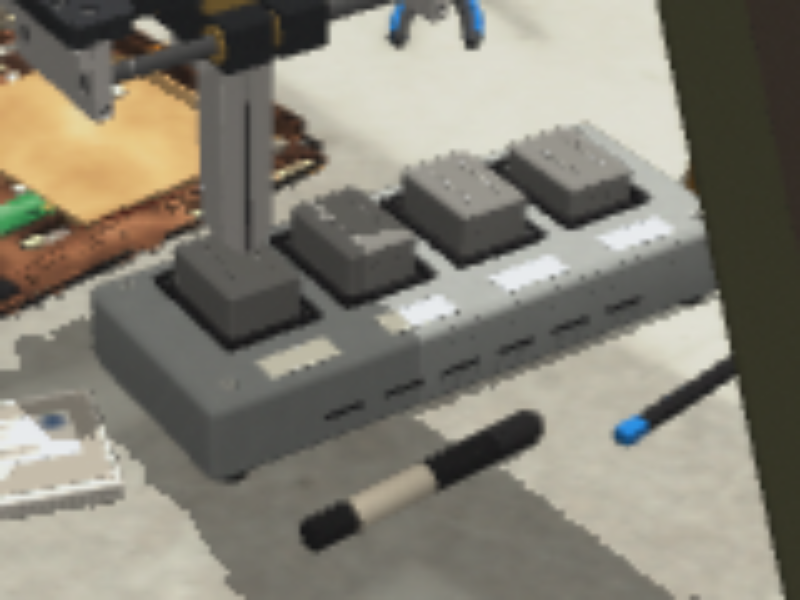

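The tips are now just above key a, at crop (240,250). I'll continue in 1–2 mm steps.

send_rows --pt "0 0 0 0 0 0.001 -1" --pt "0 0 0 0 0 0.002 -1" --pt "0 0 0 0 0 0.003 -1" --pt "0 0 0 0 0 0.003 -1" --pt "0 0 0 0 0 0.003 -1"

```text
time_s: 6.15
ee_pos: [0.5563, -0.0182, 0.0596]
eef_rot: [3.142, -0.0, -0.179]
force: [-0.2, 0.5, -0.5]
grip_width: 0.0003
```

send_rows --pt "0 0 0 0 0 0.001 -1" --pt "0 0 0 0 0 0.002 -1" --pt "0 0 0 0 0 0.002 -1" --pt "0 0 0 0 0 0.002 -1"

```text
time_s: 6.55
ee_pos: [0.5563, -0.0182, 0.0575]
eef_rot: [-3.142, 0.0, -0.179]
force: [-0.3, -0.5, 0.5]
grip_width: 0.0003
```

send_rows --pt "0 0 0 0 0 0.0005 -1" --pt "0 0 0 0 0 0.001 -1" --pt "0 0 0 0 0 0.001 -1" --pt "0 0 0 0 0 0.001 -1"

```text
time_s: 6.95
ee_pos: [0.5563, -0.0182, 0.0565]
eef_rot: [-3.142, 0.0, -0.179]
force: [0.3, -0.3, 0.4]
grip_width: 0.0003
```

send_rows --pt "0 0 0 0 0 0.0005 -1" --pt "0 0 0 0 0 0.001 -1" --pt "0 0 0 0 0 0.001 -1" --pt "0 0 0 0 0 0.001 -1"

```text
time_s: 7.35
ee_pos: [0.5563, -0.0182, 0.0555]
eef_rot: [-3.142, 0.0, -0.179]
force: [-0.7, -0.6, -0.4]
grip_width: 0.0004
```

send_rows --pt "0 0 0 0 0 0.0005 -1" --pt "0 0 0 0 0 0.001 -1" --pt "0 0 0 0 0 0.001 -1" --pt "0 0 0 0 0 0.001 -1"

```text
time_s: 7.75
ee_pos: [0.5563, -0.0182, 0.0545]
eef_rot: [-3.142, 0.0, -0.179]
force: [0.4, -0.0, 0.3]
grip_width: 0.0005
```

send_rows --pt "0 0 0 0 0 0.001 -1" --pt "0 0 0 0 0 0.001 -1" --pt "0 0 0 0 0 0.001 -1"

```text
time_s: 8.05
ee_pos: [0.5564, -0.0182, 0.0536]
eef_rot: [-3.142, -0.0, -0.179]
force: [-0.5, 0.2, 2.7]
grip_width: 0.0003
```

```bash
python3 - <<'E'
from h import *
from station import ctrl
o=ctrl.get_obs(); print(o['ee_pos'],o['force'])
c=ctrl.camera('scene'); W=cloud(c)
print(W[212:226,328].round(4))
c=ctrl.camera('wrist'); W=cloud(c)
cv2.imwrite('pics/w5.png',c['pixels'][:,:,::-1])
o=ctrl.get_obs(); print(o['ee_pos'],o['force'])
E
```

```text
[ 0.55636621 -0.0181686   0.05363609] [-0.50758658  0.2012027   2.66408131]
[[ 0.5472 -0.0148  0.0942]
 [ 0.5465 -0.0141  0.0924]
 [ 0.5465 -0.0141  0.09  ]
 [ 0.5459 -0.0136  0.0879]
 [ 0.546  -0.0136  0.0854]
 [ 0.5453 -0.013   0.0835]
 [ 0.5453 -0.0129  0.0811]
 [ 0.5471 -0.0145  0.077 ]
 [ 0.5464 -0.0139  0.0752]
 [ 0.5457 -0.0132  0.0733]
 [ 0.5463 -0.0137  0.0702]
 [ 0.5461 -0.0135  0.0679]
 [ 0.5458 -0.0132  0.0657]
 [ 0.5443 -0.0119  0.0645]]
[ 0.55637635 -0.01818903  0.05364944] [-0.15149038  0.35189851  2.46483476]
```

View pics/w5.png

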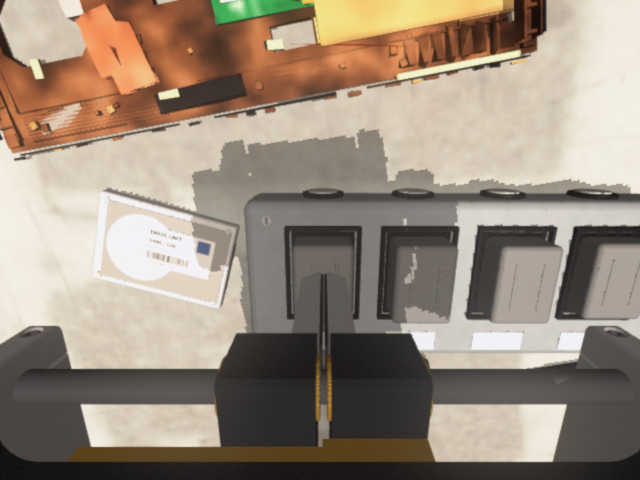

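Contact on key a at 2.6 N with ee z=0.0536. I'll go a little further to feel whether it yields.

send_rows --pt "0 0 0 0 0 0.0005 -1" --pt "0 0 0 0 0 0.001 -1" --pt "0 0 0 0 0 0.001 -1" --pt "0 0 0 0 0 0.001 -1"

```text
time_s: 8.55
ee_pos: [0.5564, -0.0182, 0.0526]
eef_rot: [-3.142, -0.0, -0.179]
force: [-0.1, 0.5, 2.9]
grip_width: 0.0004
```

Key a yields like a spring: 1 mm for about 0.4 N, so it's free. I'll lift off and go 60 mm along the row to key b.

send_rows --pt "0 0 0 0 0 -0.008 -1" --pt "0 0 0 0 0 -0.016 -1" --pt "0 0 0 0 0.03 -0.018 -1" --pt "0 0 0 0 0.06 -0.018 -1" --pt "0 0 0 0 0.06 -0.016 -1" --pt "0 0 0 0 0.06 -0.008 -1" --pt "0 0 0 0 0.06 -0.003 -1" --pt "0 0 0 0 0.06 -0.003 -1"

```text
time_s: 9.35
ee_pos: [0.5454, -0.0764, 0.0547]
eef_rot: [-3.142, 0.001, -0.178]
force: [0.2, 0.1, 0.7]
grip_width: 0.0004
```

send_rows --pt "0 0 0 0 0 0.001 -1" --pt "0 0 0 0 0 0.002 -1" --pt "0 0 0 0 0 0.0025 -1" --pt "0 0 0 0 0 0.0025 -1" --pt "0 0 0 0 0 0.0025 -1"

```text
time_s: 9.85
ee_pos: [0.5458, -0.0771, 0.0532]
eef_rot: [-3.141, -0.0, -0.179]
force: [0.3, 1.8, 2.1]
grip_width: 0.0006
```

send_rows --pt "0 0 0 0 0 0.0005 -1" --pt "0 0 0 0 0 0.001 -1" --pt "0 0 0 0 0 0.001 -1" --pt "0 0 0 0 0 0.001 -1"

```text
time_s: 10.25
ee_pos: [0.5458, -0.0772, 0.0521]
eef_rot: [-3.142, -0.0, -0.179]
force: [0.2, 2.3, 2.9]
grip_width: 0.0006
```

```bash
python3 - <<'E'
from h import *
from station import ctrl
c=ctrl.camera('scene');o=ctrl.get_obs(); print(o['ee_pos'],o['force'],o['time_s'])
cv2.imwrite('pics/s6.png',cv2.resize(c['pixels'][170:290,280:440,::-1],None,fx=5,fy=5))
E
```

```text
[ 0.54576674 -0.07723477  0.05212967] [1.04290896 2.1662507  2.28311319] 10.3
```

View pics/s6.png

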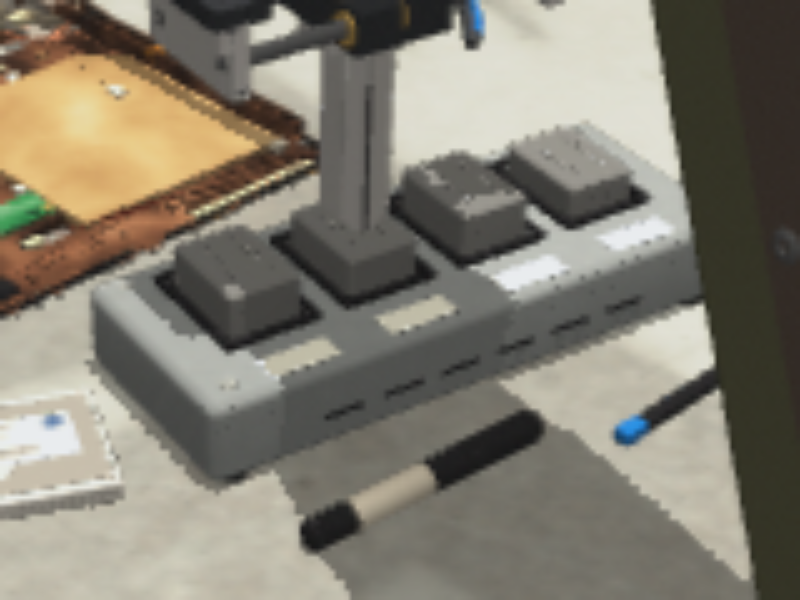

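Key b gives about 2 mm at 2.3–2.9 N, so it's free too, and the tips sit mid-cap. The 2 N sideways reading is friction from landing while still settling, so I'll settle first on the next key.

send_rows --pt "0 0 0 0 0 -0.008 -1" --pt "0 0 0 0 0 -0.016 -1" --pt "0 0 0 0 0.03 -0.018 -1" --pt "0 0 0 0 0.06 -0.018 -1" --pt "0 0 0 0 0.06 -0.016 -1" --pt "0 0 0 0 0.06 -0.01 -1" --pt "0 0 0 0 0.06 -0.006 -1" --pt "0 0 0 0 0.06 -0.006 -1"

```text
time_s: 11.1
ee_pos: [0.5347, -0.1354, 0.0573]
eef_rot: [-3.141, 0.001, -0.178]
force: [0.0, -0.5, 0.9]
grip_width: 0.0007
```

send_rows --pt "0 0 0 0 0 0 -1" --pt "0 0 0 0 0 0.002 -1" --pt "0 0 0 0 0 0.004 -1" --pt "0 0 0 0 0 0.005 -1" --pt "0 0 0 0 0 0.005 -1" --pt "0 0 0 0 0 0.005 -1"

```text
time_s: 11.7
ee_pos: [0.5351, -0.1362, 0.0532]
eef_rot: [-3.141, -0.0, -0.179]
force: [0.7, 1.2, 2.8]
grip_width: 0.0007
```

send_rows --pt "0 0 0 0 0 0.0005 -1" --pt "0 0 0 0 0 0.001 -1" --pt "0 0 0 0 0 0.001 -1" --pt "0 0 0 0 0 0.001 -1"

```text
time_s: 12.1
ee_pos: [0.5351, -0.1363, 0.0521]
eef_rot: [-3.142, -0.0, -0.179]
force: [0.7, 2.1, 3.3]
grip_width: 0.0004
```

send_rows --pt "0 0 0 0 0 -0.008 -1" --pt "0 0 0 0 0 -0.016 -1" --pt "0 0 0 0 0.03 -0.018 -1" --pt "0 0 0 0 0.06 -0.018 -1" --pt "0 0 0 0 0.06 -0.016 -1" --pt "0 0 0 0 0.06 -0.01 -1" --pt "0 0 0 0 0.06 -0.002 -1" --pt "0 0 0 0 0.06 -0.002 -1"

```text
time_s: 12.9
ee_pos: [0.5238, -0.1942, 0.0527]
eef_rot: [-3.141, 0.002, -0.178]
force: [-1.0, 0.4, 0.2]
grip_width: 0.0004
```

send_rows --pt "0 0 0 0 0 0 -1" --pt "0 0 0 0 0 0.001 -1" --pt "0 0 0 0 0 0.002 -1" --pt "0 0 0 0 0 0.002 -1" --pt "0 0 0 0 0 0.002 -1"

```text
time_s: 13.4
ee_pos: [0.5244, -0.1953, 0.0521]
eef_rot: [3.142, -0.0, -0.179]
force: [0.6, -0.7, -0.2]
grip_width: 0.0002
```

Key c is free: it yielded about 2 mm at 3.3 N. Key d has no contact yet at the height where the others read about 3 N, so it stands lower. I'll keep going carefully, because a latched key is stiff.

send_rows --pt "0 0 0 0 0 0.001 -1" --pt "0 0 0 0 0 0.002 -1" --pt "0 0 0 0 0 0.003 -1" --pt "0 0 0 0 0 0.003 -1" --pt "0 0 0 0 0 0.003 -1"

```text
time_s: 13.9
ee_pos: [0.5243, -0.1953, 0.049]
eef_rot: [-3.142, 0.0, -0.179]
force: [0.2, 0.1, -0.0]
grip_width: 0.0005
```

send_rows --pt "0 0 0 0 0 0.0005 -1" --pt "0 0 0 0 0 0.0005 -1" --pt "0 0 0 0 0 0.0005 -1"

```text
time_s: 14.2
ee_pos: [0.5244, -0.1953, 0.0487]
eef_rot: [3.142, -0.0, -0.179]
force: [-0.8, 0.4, 2.9]
grip_width: 0.0003
```

send_rows --pt "0 0 0 0 0 0.0002 -1" --pt "0 0 0 0 0 0.0002 -1" --pt "0 0 0 0 0 0.0002 -1"

```text
time_s: 14.5
ee_pos: [0.5244, -0.1953, 0.0485]
eef_rot: [3.142, -0.0, -0.179]
force: [-1.7, -0.4, 4.5]
grip_width: 0.0004
```

Key d is solid: force rose 1.6 N in 0.2 mm, and it stands about 5 mm lower, so it's the latched one. I'll lift off clear first.

send_rows --pt "0 0 0 0 0 -0.007 -1" --pt "0 0 0 0 0 -0.015 -1" --pt "0 0 0 0 0 -0.015 -1" --pt "0 0 0 0 0 -0.015 -1" --pt "0 0 0 0 0 -0.015 -1"

```text
time_s: 15.0
ee_pos: [0.5242, -0.1953, 0.0632]
eef_rot: [-3.142, 0.0, -0.179]
force: [0.2, -0.9, -0.3]
grip_width: 0.0005
```

send_rows --pt "0 0 0 0 0 0.006 -1" --pt "0 0 0 0 0 0.012 -1" --pt "0 0 0 0 0 0.015 -1" --pt "0 0 0 0 0 0.0165 -1" --pt "0 0 0 0 0 0.018 -1" --pt "0 0 0 0 0 0.0195 -1" --pt "0 0 0 0 0 0.02 -1" --pt "0 0 0 0 0 0.02 -1"

```text
time_s: 15.8
ee_pos: [0.5241, -0.1952, 0.0435]
eef_rot: [-3.141, 0.001, -0.179]
force: [-4.4, 1.2, 7.3]
grip_width: 0.0004
```

send_rows --pt "0 0 0 0 0 0 -1" --pt "0 0 0 0 0 0 -1" --pt "0 0 0 0 0 0 -1"

```text
time_s: 16.1
ee_pos: [0.524, -0.1952, 0.0435]
eef_rot: [-3.141, 0.001, -0.179]
force: [-4.0, 2.0, 7.9]
grip_width: 0.0006
```

It's pressed 5.2 mm below where it stood at 7.9 N, and held. Now I'll release straight up and clear the view.

send_rows --pt "0 0 0 0 0 -0.004 -1" --pt "0 0 0 0 0 -0.01 -1" --pt "0 0 0 0 0 -0.02 -1" --pt "0 0 0 0 0 -0.05 -1" --pt "0 0 0 0 0 -0.09 -1" --pt "0 0 0 0 0 -0.12 -1" --pt "0 0 0 -0.02 0.04 -0.13 -1" --pt "0 0 0 -0.05 0.08 -0.13 -1"

```text
time_s: 16.9
ee_pos: [0.4615, -0.2659, 0.1756]
eef_rot: [3.14, -0.004, -0.176]
force: [0.1, -1.2, -0.2]
grip_width: 0.0007
```

send_rows --pt "0 0 0 -0.03 0.05 0 -1" --pt "0 0 0 -0.06 0.1 0 -1" --pt "0 0 0 -0.09 0.15 0 -1" --pt "0 0 0 -0.12 0.2 0 -1" --pt "0 0 0 -0.12 0.2 0 -1" --pt "0 0 0 -0.12 0.2 0 -1" --pt "0 0 0 -0.12 0.2 0 -1"

```text
time_s: 17.6
ee_pos: [0.307, -0.4408, 0.1735]
eef_rot: [-3.142, -0.0, -0.18]
force: [0.2, -0.5, -0.3]
grip_width: 0.001
```

```bash
python3 - <<'E'
from h import *
from station import ctrl
c0=dict(np.load('top0.npz'))
for n in ['top','scene']:
    c=ctrl.camera(n); W=cloud(c)
    near=(np.abs(W[...,0]-.54)<.05)&(np.abs(W[...,1]+.107)<.14)&(W[...,2]>.053)&(W[...,2]<.09)
    k,l,s,ce=cv2.connectedComponentsWithStats(near.astype(np.uint8))
    for i in range(1,k):
        if s[i,4]>60: p=W[l==i]; print(n,p.mean(0).round(4),np.percentile(p[:,2],[50,90]).round(4))
    cv2.imwrite(f'pics/{n}9.png',c['pixels'][:,:,::-1])
    if n=='top': 
        d=cv2.absdiff(c['pixels'],c0['pixels']).max(2)
        print('z diff hdd',np.abs(c['z_map']-c0['z_map'])[155:215,250:322].max(),'marker',np.abs(c['z_map']-c0['z_map'])[250:268,318:392].max(),'spud',np.abs(c['z_map']-c0['z_map'])[272:284,398:470].max(),'tape',np.abs(c['z_map']-c0['z_map'])[207:255,495:545].max())
print(ctrl.get_obs()['time_s'],ctrl.get_obs()['ee_pos'])
E
```

```text
top [ 0.5553 -0.0185  0.0664] [0.0669 0.0691]
top [ 0.5445 -0.0771  0.0662] [0.0665 0.069 ]
top [ 0.5338 -0.1359  0.0662] [0.0667 0.0691]
top [ 0.5233 -0.1944  0.0662] [0.0666 0.0692]
z diff hdd 1.093361 marker 1.0813571 spud 1.0800105 tape 1.0901371
scene [ 0.5179 -0.1895  0.063 ] [0.0648 0.0667]
scene [ 0.5285 -0.131   0.0632] [0.065  0.0666]
scene [ 0.5389 -0.0718  0.0632] [0.0652 0.0667]
scene [ 0.5496 -0.0135  0.0634] [0.0652 0.0667]
17.7 [ 0.30794873 -0.43994291  0.17352841]
```

View pics/top9.png

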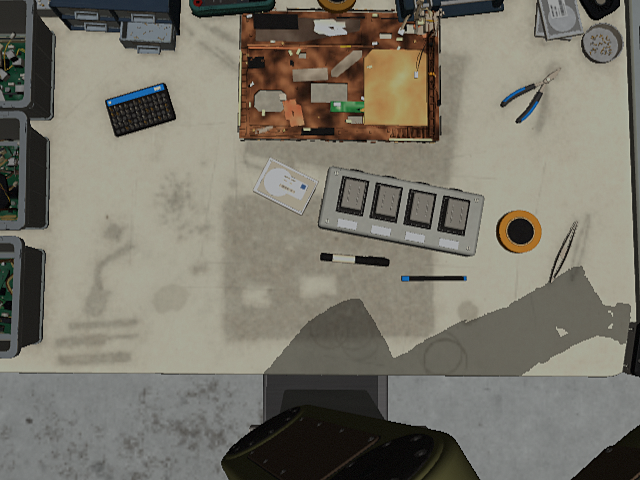

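All four keys now stand level, at about 66.5–66.9 mm. The hdd (286,186), marker (355,259), spudger (434,278) and tape (519,231) are at the same pixels as at the start, and the arm is clear. The maximum depth-difference check tells me nothing here, because single missing-depth pixels saturate it. I'm handing in.

```bash
python3 -c "
from station import ctrl
print(ctrl.hand_in())"
```

```text
the job is handed in; nothing more can be done
None
```

The latched key was the rightmost one, and it has now sprung up level with the other three. I handed the job in at about 17.7 s.

- **Tapping:** I tapped the keys left to right with shut fingertips. The first three gave 1–2 mm at about 2–3.5 N. The rightmost stood about 5 mm lower and felt solid, reaching 4.5 N, slightly over the 2–4 N of a light tap but under the 5 N it holds to.
- **Pressing:** I lifted off, pressed it 5.2 mm below where it stood, held it at about 7.9 N for over 0.3 s, and released straight up.
- **Final checks:** The top camera puts all four key tops at 66.5–66.9 mm, and the scene camera agrees. The hdd, marker, spudger and tape roll look unmoved at the same pixels, and the arm is clear.

**Disagreements and failed checks:**
- The fingertips turned out about 31 mm higher than the stated 19 mm overhang implies. The first descent therefore stopped in the air above the first key, and I went by camera and force from there.
- Landings on the second and third keys showed about 2 N of sideways friction, and the final press about 4 N.
- My depth-difference check on the loose things was unusable because of missing depth readings, so "unmoved" rests on comparing the pictures by eye.

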